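# Shut and lock the fume filter box

### The job

With your fingertips, press the lid, which stands ajar, of the fume filter box fully shut, then set your fingertips in the slot of the round black fastener on the lid and turn it clockwise a quarter turn until it stops, with its slot lined up with the two green dots, so that the lid is locked. Grasp and lift nothing, never raise the lid, and leave the paint jar, the paint dish and the glass bowl where they stand.

Things in the scene. Friction and masses are not known exactly. Their poses are not given: they have to be found in the camera images.
- filter_box: Grey open-topped fume filter box fixed to the bench, 280 mm (its x) by 240 mm (its y) by 110 mm high. Origin: centre of its underside on the bench. Its x axis points from its front (nearest the robot) to its back, where a short black hose stub (80 mm wide, centred 60 mm up) sticks out 66 mm; z is up.
- lid (a joint): Hinge angle of the aluminium lid, rad: 0 = fully shut (hard stop), grows as the front edge rises. It starts 0.12 to 0.32 rad open. The hinge line runs along the box's y at the back, 140 mm behind the box's origin, 110 mm above the bench. The hinge is stiff: the lid stays where it is left and needs about 2 N down at its front edge to close.
- press_spot (a point): Point on the lid's top face, 262 mm from the hinge line, 22 mm in from the lid's front edge, on the lid's middle line: a free place to press. The clear strip between front edge and fastener is 49 mm deep. The lid is 284 mm by 244 mm, 12 mm thick; when shut its top face is 122 mm above the bench. The point's axes are the lid's (x to the back, z out of the top face).
- slot (a point): Centre of the slot's floor, on the turning axis of the round black fastener (110 mm diameter, 20 mm high, turning axis square to the lid, on its middle line 180 mm from the hinge line). The slot is 30 mm wide, open at both ends, 106 mm long, 16 mm deep; its floor (orange) is 4 mm above the lid's top face (126 mm above the bench when shut). The point turns with the fastener: its x axis runs along the slot, z out of the lid.
- fastener (a joint): Angle of the fastener, rad, growing clockwise seen from above: 0 = open (slot along the box's y, towards the two red dots; hard stop), 1.571 = locked (slot along the box's x, towards the two green dots; hard stop). It starts between 0 and 0.35 and stays where it is left; turning takes about 0.1 N m. Under the lid it carries a cam that goes under a ledge of the box from about 0.9 rad on, and then holds the lid shut; with the lid up it does not catch.
- paint_jar_mid (a point): Bystander: closed glass paint jar with yellow band and white cap, 56 mm diameter, 70 mm high, loose on the bench beside the box. Point at its centre, half-way up.
- paint_dish_mid (a point): Bystander: red open dish, 100 mm diameter, 30 mm high, loose on the bench beside the box. Point at its centre, half-way up.
- glass_bowl_mid (a point): Bystander: open glass bowl with blue rim, 150 mm diameter at the rim, 100 mm high, loose on the bench to one side of the box. Point at its centre, half-way up.

How it is judged:
By the outcome, as a careful person would: the job done as asked, in the order asked, and still so for the second after the job is handed in, with the robot touching nothing.
It also fails if it takes over 48 s, if anything falls off the work surface, if the arm or the gripper's body presses on something with over 40 N, if the wrist force passes 120 N, or if a joint passes its speed limit or range.

### The arm

A 6-joint arm with a two-finger parallel gripper is mounted at the origin on the work surface. World frame = base frame: x ahead of the robot, y to its left, z up, the work surface at z = 0. Lengths are in m, angles in rad, forces in N, time in s.
With the tool pointing down it reaches from about 0.25 to 0.8 m from the base axis. Payload 8.5 kg.
Tool frame: the origin (TCP) lies on the centre line of the jaws, within the pads' length; the fingertips stand 17 mm ahead of it and the grasp point (between the pads) lies 2 mm behind it (r.nose_length is the distance from the TCP to the fingertips, in m); z points along the fingers, y is the line along which they close (so a half turn about z gives the same grasp; the last joint's range is limited). The gripper opens to 85 mm and grips with 20 to 120 N. Pads are 22 mm wide; open, the fingers measure 114 mm over their backs; the gripper's body (76 mm by 85 mm) begins 54 mm behind the grasp point. The pads swing forward as they close: fully open they stand 13 mm farther back than shut.
Start: joints at [1.106, 0.238, -0.013, 1.319, 0, 1.571], TCP at [0.235, 0.469, 0.248] pointing down, gripper open.
Joint ranges: [-2.66, 2.66], [-1.03, 1.9], [-1.14, 1.46], [-1.82, 2.27], [-1.45, 1.34], [-3.14, 3.14]. Speed limits (rad/s): [2.22, 2.22, 2.79, 3.14, 3.14, 3.14].

### API

Orientations are given as a unit quaternion [w, x, y, z].
In Python, from rig import r, cams, sign_off gives the robot as it stands.
- The arm moves only by the tool jog_arm, never from a script. Its argument "increments" is a list of rows, each an object with "slide": the shift along the tool's x, y, z in m, a list of three; "turn": the turn about the tool's z in degrees. A call has 1 to 20 rows; each row shifts and turns the commanded pose from where the row before left it, along the tool's axes as they then stand; what a row does not reach is not made up. A row lasts 1/10 s, in which the tool goes at most 50 mm and 8.59 degrees, less where a joint would pass 70% of its speed; a pose out of reach is approached as far as the arm can. A call with a gripper value outside its range is refused whole. "fingers" is the opening, from 0 (shut) to 1 (fully open), set as the call begins (left out, the last holds). The fingers move at their own pace and stop on an object; the grip force is fixed at half the most. Time passes only in rows, so rows that do not move let the fingers close. It gives the time, the measured TCP pose, the force, the opening and the grip force at its end, in the units of the state.
- r.sense(): the state, without advancing time (a new reading comes with each control period).
- cams.read_camera(name): name is "side" or "top" or "wrist"; returns (picture, depth): 384x512x3 uint8, red, green, blue; 384x512 float32, m along the optical axis (not along the pixel's ray), 0 where there is no reading.
- cams.camera_params(name): a dict with "vfov" (degrees; the focal length in pixels is half the picture's height over the tangent of half this angle, whatever the lens; pixels are square), "cx", "cy" (the principal point, pixels), "origin" and "attitude" of the camera in the world. Camera axes: x right, y up, looking along -z (the intrinsics and any distortion apply to the point x, -y, -z); pixel columns grow to the right and rows downward; lengths in m; the calibration is good to about 2 mm. A picture is of the moment at which its call begins: read the wrist's pose just before it. camera_params takes no time and is no camera call; for the wrist camera it gives the pose at the moment of the call.
- sign_off(): hands the job in; it is judged then, once.
The state is a dict: "t": time; "qpos": joint angles; "dq": joint speeds; "tau": joint torques, N m; "tool_pos": TCP position; "eef_rot": TCP orientation; "ft_force": force on the tool from outside, world axes, zero at the start; "ft_torque": the same for the moment, N m; "width": opening from 0.0 (shut) to 1.0 (fully open); "grip_force": force on a finger pad.
Only numpy, scipy, OpenCV 4.12 (cv2) and the standard library are available. Lean on these libraries where they do the work, as an engineer would, in place of code of your own. Each camera call takes 0.05 s, during which the arm holds its last target. There are 200 camera calls.

## Working session

There is one attempt and no reset: what is moved stays moved. The work goes in short steps, Python scripts to look and compute and a tool call to move; the robot and the scene stay as the last step left them, time stands still between calls to the robot, and variables do not carry over. Pictures are saved under pics/ and viewed, at most 10 in all, crops included, and the job is handed in when it is done.

Besides the shell and the picture viewer there is one more tool, called after ">>>" as name(argument=value, ...), one argument or row to a line, values as JSON. jog_arm: Moves the arm, as the interface text tells. Its arguments: {"type":"object","properties":{"increments":{"type":"array","items":{"type":"object","properties":{"slide":{"type":"array","items":{"type":"number"}},"turn":{"type":"number"}}}},"fingers":{"type":"number"}},"required":["increments"]}

```bash
mkdir -p pics
cat > h.py <<'E'
import numpy as np, cv2
from rig import r,cams,sign_off
from scipy.spatial.transform import Rotation as R
def rot(q): return R.from_quat([q[1],q[2],q[3],q[0]]).as_matrix()
def shot(n,f):
    p=cams.camera_params(n); im,d=cams.read_camera(n)
    cv2.imwrite('pics/%s.png'%f,im[:,:,::-1]); np.savez('pics/%s.npz'%f,im=im,d=d,p=np.array(p,dtype=object))
    return p,im,d
def load(f):
    z=np.load('pics/%s.npz'%f,allow_pickle=True); return z['p'].item(),z['im'],z['d']
def pts(p,d):
    H,W=d.shape; f=H/2/np.tan(np.radians(p['vfov'])/2)
    v,u=np.mgrid[:H,:W]; c=np.stack([(u-p['cx'])/f*d,-(v-p['cy'])/f*d,-d],-1)
    A=np.array(p['attitude']); A=rot(A) if A.size==4 else A.reshape(3,3)
    return c@A.T+np.array(p['origin'])
E
python3 - <<'E'
from h import *
for n in ('top','side'):
    p,im,d=shot(n,n+'1'); print(n,p)
s=r.sense(); print({k:np.round(s[k],3) for k in s}, r.nose_length)
E
```

```text
top {'vfov': 56.29637176311604, 'cx': 260.84679476133067, 'cy': 194.12493590420652, 'origin': array([0.51821518, 0.02589743, 1.01915225]), 'attitude': array([-0.70614922, -0.02784081,  0.03432809,  0.70668221])}
side {'vfov': 53.52299663770309, 'cx': 253.49514861493785, 'cy': 193.20085004827078, 'origin': array([ 0.22132195, -0.53822246,  0.58081064]), 'attitude': array([ 0.85919232,  0.42460043, -0.12650642, -0.25592805])}
{'t': np.float64(0.1), 'qpos': array([ 1.106,  0.239, -0.014,  1.319,  0.   ,  1.571]), 'dq': array([ 0.001, -0.002,  0.004, -0.001, -0.001,  0.001]), 'tau': array([ 0.0000e+00, -5.3972e+01,  3.4700e+01,  1.3000e-02,  0.0000e+00,
       -0.0000e+00]), 'tool_pos': array([0.235, 0.469, 0.248]), 'eef_rot': array([-0.   ,  0.23 ,  0.973, -0.001]), 'ft_force': array([-0.009,  0.222, -0.016]), 'ft_torque': array([-0.01 ,  0.005, -0.036]), 'grip_force': np.float64(0.0), 'width': np.float64(1.003)} 0.017
```

View pics/top1.png

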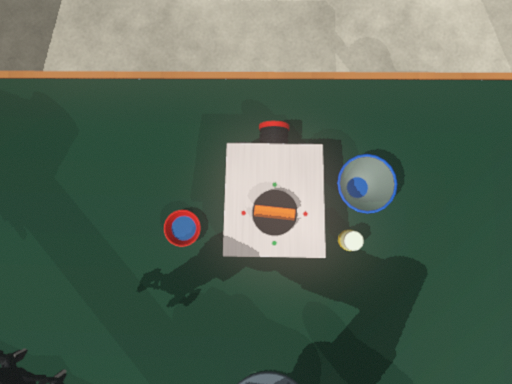

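View pics/side1.png

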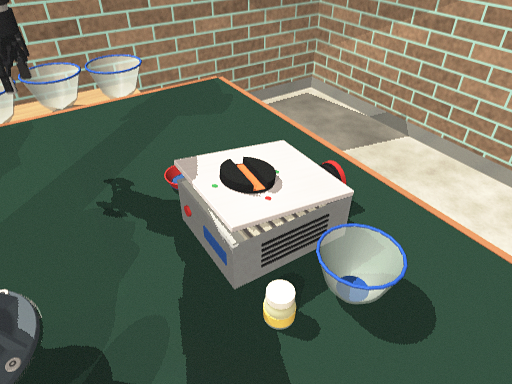

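The top view shows the lid at (225–326, 143–257), the slot at about (274,212), the dish on the left, and the jar and bowl on the right. The side view shows the lid ajar at the front. Next I'll fit the lid plane, its outline and the slot.

Run:
```python
from h import *
print({k:v for k,v in cams.camera_params('top').items()}.keys())
for n in ('top1','side1'):
    p,im,d=load(n); P=pts(p,d); hsv=cv2.cvtColor(im,cv2.COLOR_RGB2HSV)
    h,s,v=[hsv[...,i].astype(int) for i in range(3)]
    X=P[...,0];Y=P[...,1];Z=P[...,2]
    reg=(X>.3)&(X<.75)&(abs(Y)<.3)&(Z>.1)&(Z<.26)&(d>0)
    bench=(d>0)&(X>.3)&(X<.6)&(abs(Y)<.4)&(abs(Z)<.02); print(n,'bench z',np.median(Z[bench]))
    w=reg&(s<50)&(v>90); k=cv2.erode(w.astype(np.uint8),np.ones((5,5)))>0
    nl,lab,st,_=cv2.connectedComponentsWithStats(k.astype(np.uint8)); j=1+np.argmax(st[1:,4]); k=lab==j
    Q=P[k]; c=Q.mean(0)
    for _ in range(3):
        nn=np.linalg.svd(Q-Q.mean(0),full_matrices=False)[2][2]; e=(Q-Q.mean(0))@nn; Q=Q[abs(e)<max(.002,2*e.std())]
    nn*=np.sign(nn[2]); print('normal',nn,'tilt',np.arccos(nn[2]),'dir',np.degrees(np.arctan2(nn[1],nn[0])),'rms',e.std(),'c',Q.mean(0))
    o=reg&(h>5)&(h<20)&(s>150)&(v>120); O=P[o]; c=O.mean(0); dd=np.linalg.svd(O-c,full_matrices=False)[2][0]
    print('slot',c,'dir',np.degrees(np.arctan2(dd[1],dd[0])),o.sum())
    full=reg&(abs((P-Q.mean(0))@nn)<.006)
    rect=cv2.minAreaRect(P[full][:,:2].astype(np.float32)); print('rect',rect,'\n',cv2.boxPoints(rect))
    for nm,m in (('red',((h<6)|(h>174))&(s>120)),('green',(h>45)&(h<85)&(s>100))):
        m=(m&full).astype(np.uint8); a,l,st,ce=cv2.connectedComponentsWithStats(m)
        for i in range(1,a):
            if st[i,4]>3: print(nm,ce[i],st[i,4],P[l==i].mean(0))
    if n=='top1':
        for nm,(u0,v0) in dict(jar=(351,240),dish=(183,228),bowl=(367,184)).items(): print(nm,P[v0,u0])
```

```text
dict_keys(['vfov', 'cx', 'cy', 'origin', 'attitude'])
top1 bench z 0.0007459730001186937
normal [ 0.13434734 -0.00216804  0.99093193] tilt 0.134772450118655 dir -0.9245361108636094 rms 0.001266985806931508 c [ 0.58717267 -0.01299831  0.14115142]
slot [ 0.55211775 -0.01393829  0.15041285] dir -96.19109981505625 425
rect ((0.5874154567718506, -0.014047466218471527), (0.2443430870771408, 0.2858642041683197), 89.06165313720703) 
 [[ 0.44250178 -0.1338619 ]
 [ 0.72832763 -0.13854335]
 [ 0.73232913  0.10576697]
 [ 0.44650328  0.11044842]]
red [243.09090909 212.36363636] 11 [0.55066783 0.06099352 0.14733625]
red [304.88888889 213.33333333] 9 [ 0.54818439 -0.08910778  0.14754374]
green [274.5 184.5] 4 [ 0.61974249 -0.01599804  0.13835629]
green [274.         242.71428571] 7 [ 0.47793936 -0.01327934  0.15726632]
jar [ 0.48060537 -0.22012759  0.06948233]
dish [0.51224985 0.23416724 0.01029237]
bowl [ 0.63601727 -0.28493366  0.00931037]
side1 bench z -0.0008065647512153773
normal [ 0.13420814 -0.00400028  0.99094509] tilt 0.13467447359219256 dir -1.7072836854300035 rms 0.0008197710153291828 c [ 0.57006282 -0.04322742  0.14183618]
slot [ 0.55373982 -0.01782489  0.14882998] dir -99.02139515919168 238
rect ((0.5853095054626465, -0.014347702264785767), (0.24722743034362793, 0.2835477888584137), 88.86756896972656) 
 [[ 0.44112027 -0.13513534]
 [ 0.7246127  -0.1407392 ]
 [ 0.72949874  0.10643993]
 [ 0.4460063   0.1120438 ]]
red [267.8 197.8] 15 [ 0.54678032 -0.08880736  0.14630039]
green [276.85714286 171.28571429] 7 [ 0.62151826 -0.01496085  0.13587549]
green [214.5        185.28571429] 14 [ 0.47726751 -0.01218082  0.15586761]
```

>>> jog_arm(
  fingers=0,
  increments=[
    {"slide":[-0.03,-0.0234,0]},
    {"slide":[-0.03,-0.0234,0]},
    {"slide":[-0.03,-0.0234,0]},
    {"slide":[-0.03,-0.0234,0]},
    {"slide":[-0.03,-0.0234,0]},
    {"slide":[-0.03,-0.0234,0]},
    {"slide":[-0.03,-0.0234,0]},
    {"slide":[-0.03,-0.0234,0]},
    {"slide":[-0.03,-0.0234,0]},
    {"slide":[-0.03,-0.0234,0]},
    {"slide":[-0.03,-0.0234,0]},
    {"slide":[-0.03,-0.0234,0]},
    {"slide":[-0.03,-0.0234,0]},
    {"slide":[-0.03,-0.0234,0]},
    {"turn":-7},
    {"turn":-7},
    {"turn":-7},
    {"slide":[0,0,0]},
  ],
)

```text
schema error: expected keys slide, turn
```

>>> jog_arm(
  fingers=0,
  increments=[
    {"slide":[-0.03,-0.0234,0],"turn":0},
    {"slide":[-0.03,-0.0234,0],"turn":0},
    {"slide":[-0.03,-0.0234,0],"turn":0},
    {"slide":[-0.03,-0.0234,0],"turn":0},
    {"slide":[-0.03,-0.0234,0],"turn":0},
    {"slide":[-0.03,-0.0234,0],"turn":0},
    {"slide":[-0.03,-0.0234,0],"turn":0},
    {"slide":[-0.03,-0.0234,0],"turn":0},
    {"slide":[-0.03,-0.0234,0],"turn":0},
    {"slide":[-0.03,-0.0234,0],"turn":0},
    {"slide":[-0.03,-0.0234,0],"turn":0},
    {"slide":[-0.03,-0.0234,0],"turn":0},
    {"slide":[-0.03,-0.0234,0],"turn":0},
    {"slide":[-0.03,-0.0234,0],"turn":0},
    {"slide":[0,0,0],"turn":-7},
    {"slide":[0,0,0],"turn":-7},
    {"slide":[0,0,0],"turn":-7},
    {"slide":[0,0,0],"turn":0},
  ],
)

```text
t: 1.9
tool_pos: [0.4637, -0.012, 0.248]
eef_rot: [-0.0, 0.048, 0.999, -0.0]
ft_force: [-0.0, 0.6, -0.0]
width: -0.0
grip_force: 0.0
```

>>> jog_arm(
  increments=[
    {"slide":[0,0,0.017],"turn":0},
    {"slide":[0,0,0.017],"turn":0},
    {"slide":[0,0,0.017],"turn":0},
    {"slide":[0,0,0.017],"turn":0},
    {"slide":[0,0,0.004],"turn":0},
    {"slide":[0,0,0.004],"turn":0},
    {"slide":[0,0,0.004],"turn":0},
    {"slide":[0,0,0.004],"turn":0},
    {"slide":[0,0,0.004],"turn":0},
    {"slide":[0,0,0.004],"turn":0},
    {"slide":[0,0,0.004],"turn":0},
    {"slide":[0,0,0.004],"turn":0},
    {"slide":[0,0,0.004],"turn":0},
    {"slide":[0,0,0.003],"turn":0},
    {"slide":[0,0,0],"turn":0},
  ],
)

```text
t: 3.4
tool_pos: [0.4638, -0.0118, 0.1409]
eef_rot: [-0.0, 0.049, 0.999, -0.0]
ft_force: [0.5, -0.5, 0.5]
width: -0.001
grip_force: 0.0
```

>>> jog_arm(
  increments=[
    {"slide":[0,0,0.001],"turn":0},
    {"slide":[0,0,0.001],"turn":0},
    {"slide":[0,0,0],"turn":0},
  ],
)

```text
t: 3.7
tool_pos: [0.464, -0.0118, 0.1393]
eef_rot: [0.0, 0.049, 0.999, -0.0]
ft_force: [-0.5, -0.7, -0.3]
width: 0.001
grip_force: 0.0
```

>>> jog_arm(
  increments=[
    {"slide":[0,0,0.001],"turn":0},
    {"slide":[0,0,0],"turn":0},
  ],
)

```text
t: 3.9
tool_pos: [0.4641, -0.0119, 0.139]
eef_rot: [0.0, 0.049, 0.999, -0.0]
ft_force: [-2.4, -0.2, 8.6]
width: 0.003
grip_force: 4.1
```

>>> jog_arm(
  increments=[
    {"slide":[0,0,0.001],"turn":0},
    {"slide":[0,0,0],"turn":0},
    {"slide":[0,0,0],"turn":0},
  ],
)

```text
t: 4.2
tool_pos: [0.4641, -0.0119, 0.1389]
eef_rot: [0.001, 0.049, 0.999, -0.0]
ft_force: [-6.4, 0.1, 19.9]
width: 0.001
grip_force: 9.6
```

>>> jog_arm(
  fingers=0.8,
  increments=[
    {"slide":[0,0,-0.01],"turn":0},
    {"slide":[0,0,-0.03],"turn":0},
    {"slide":[0,0,-0.04],"turn":0},
    {"slide":[0,0,-0.04],"turn":0},
    {"slide":[0,-0.04,-0.04],"turn":0},
    {"slide":[0,-0.04,-0.02],"turn":0},
    {"slide":[0,-0.04,0],"turn":0},
    {"slide":[0,0,0],"turn":0},
    {"slide":[0,0,0],"turn":0},
  ],
)

```text
t: 5.1
tool_pos: [0.4524, -0.1274, 0.3128]
eef_rot: [-0.0, 0.05, 0.999, 0.0]
ft_force: [-0.7, 1.5, -0.5]
width: 0.806
grip_force: 0.0
```

Run:
```python
from h import *
s=r.sense(); print(s['tool_pos'],s['qpos'],s['width'])
p,im,d=shot('top','top2'); P=pts(p,d); shot('side','side2')
cv2.imwrite('pics/top2c.png',cv2.resize(im[110:280,150:410,::-1],None,fx=3,fy=3,interpolation=cv2.INTER_CUBIC))
h,s,v=[cv2.cvtColor(im,cv2.COLOR_RGB2HSV)[...,i].astype(int) for i in range(3)]
X,Y,Z=P[...,0],P[...,1],P[...,2]
w=(X>.43)&(X<.73)&(abs(Y)<.15)&(Z>.105)&(Z<.14)&(s<50)&(v>90)
Q=P[cv2.erode(w.astype(np.uint8),np.ones((5,5)))>0]
for _ in range(3):
    c=Q.mean(0);n=np.linalg.svd(Q-c,full_matrices=False)[2][2];e=(Q-c)@n;Q=Q[abs(e)<max(.002,2*e.std())]
print('n',n*np.sign(n[2]),c)
o=(h>5)&(h<20)&(s>150)&(v>120)&(X>.45)&(X<.65)&(abs(Y)<.1)&(Z<.14)
O=P[o];c=O.mean(0);r_=cv2.minAreaRect(O[:,:2].astype(np.float32));dd=np.linalg.svd(O-c,full_matrices=False)[2][0]
print('slot',c,np.degrees(np.arctan2(dd[1],dd[0])),r_,o.sum())
for nm,m in (('red',((h<6)|(h>174))&(s>120)),('green',(h>45)&(h<85)&(s>100))):
    a,l,st,ce=cv2.connectedComponentsWithStats((m&(Z>.105)&(Z<.14)&(X>.43)&(X<.68)&(abs(Y)<.13)).astype(np.uint8))
    for i in range(1,a):
        if st[i,4]>3: print(nm,ce[i],P[l==i].mean(0))
```

```text
[ 0.45240677 -0.12737884  0.31275222] [-2.74534224e-01  1.28954388e-01  1.20188095e-02  1.45391444e+00
  1.31637640e-04 -1.73898985e-01] 0.8062564310176292
n [9.24002863e-04 1.40044686e-04 9.99999563e-01] [ 0.59447829 -0.0128852   0.12249635]
slot [ 0.54830147 -0.01370821  0.12700911] -95.79539769906728 ((0.5479044914245605, -0.014021500945091248), (0.09740182012319565, 0.025390388444066048), 84.40961456298828) 392
red [243.5 214. ] [0.54748164 0.06092429 0.12335725]
red [303.5 215. ] [ 0.54486795 -0.08880763  0.12312561]
green [273.5 243.5] [ 0.47446498 -0.01353863  0.1241493 ]
```

View pics/top2c.png

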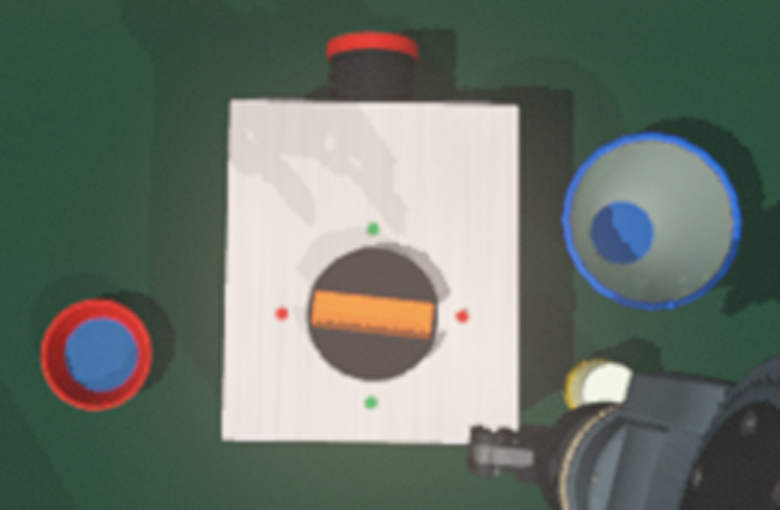

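The lid is shut (tilt about 0) and the slot is centred near (0.5465, -0.014) at 84.3°, which matches the tool's y axis. I'll move above it and insert.

>>> jog_arm(
  increments=[
    {"slide":[-0.0206,0.0306,0],"turn":0},
    {"slide":[-0.0206,0.0306,0],"turn":0},
    {"slide":[-0.0206,0.0306,0],"turn":0},
    {"slide":[-0.0206,0.0306,0],"turn":0},
    {"slide":[0,0,0.04],"turn":0},
    {"slide":[0,0,0.04],"turn":0},
    {"slide":[0,0,0.04],"turn":0},
    {"slide":[0,0,0.02],"turn":0},
    {"slide":[0,0,0],"turn":0},
    {"slide":[0,0,0],"turn":0},
  ],
)

```text
t: 6.2
tool_pos: [0.5467, -0.012, 0.1731]
eef_rot: [-0.0, 0.048, 0.999, -0.0]
ft_force: [1.2, 0.4, 0.5]
width: 0.798
grip_force: 0.0
```

Run:
```python
from h import *
s=r.sense(); print(s['tool_pos'],s['eef_rot'],s['ft_force'])
p,im,d=shot('side','side3')
p2,im2,d2=shot('wrist','wr3')
a=cv2.resize(im[110:250,150:370],None,fx=2.5,fy=2.5); b=cv2.resize(im2,(a.shape[1]//2*1,int(384*a.shape[1]/2/512)))
cv2.imwrite('pics/s3.png',a[:,:,::-1]); cv2.imwrite('pics/w3.png',im2[:,:,::-1])
```

```text
[ 0.54667486 -0.01198479  0.17313875] [-1.52506645e-04  4.84062764e-02  9.98827717e-01 -1.85773776e-05] [1.2268923  0.44436954 0.48913752]
```

View pics/s3.png

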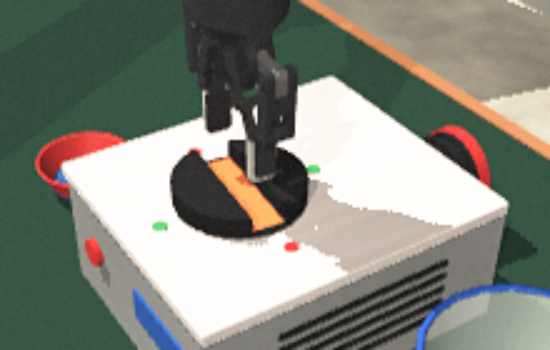

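View pics/w3.png

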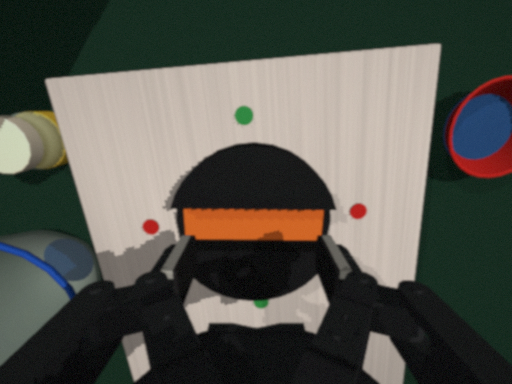

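Side and wrist views: both fingertips stand just above the slot, at (180,255) and (335,255) in the wrist view, centred on it. Next I'll lower them.

>>> jog_arm(
  increments=[
    {"slide":[0,-0.002,0.008],"turn":0},
    {"slide":[0,0,0.007],"turn":0},
    {"slide":[0,0,0.005],"turn":0},
    {"slide":[0,0,0.003],"turn":0},
    {"slide":[0,0,0],"turn":0},
  ],
)

```text
t: 6.8
tool_pos: [0.5461, -0.015, 0.1491]
eef_rot: [-0.0, 0.049, 0.999, -0.0]
ft_force: [-0.2, 0.1, -1.2]
width: 0.804
grip_force: 0.0
```

>>> jog_arm(
  increments=[
    {"slide":[0,0,0.003],"turn":0},
    {"slide":[0,0,0.003],"turn":0},
    {"slide":[0,0,0],"turn":0},
  ],
)

```text
t: 7.1
tool_pos: [0.5462, -0.0149, 0.1433]
eef_rot: [-0.0, 0.049, 0.999, -0.0]
ft_force: [0.2, -0.8, -0.5]
width: 0.797
grip_force: 0.0
```

>>> jog_arm(
  increments=[
    {"slide":[0,0,0.002],"turn":0},
    {"slide":[0,0,0.001],"turn":0},
    {"slide":[0,0,0],"turn":0},
  ],
)

```text
t: 7.4
tool_pos: [0.5463, -0.0149, 0.1405]
eef_rot: [-0.0, 0.049, 0.999, -0.0]
ft_force: [-0.4, -0.9, -0.3]
width: 0.799
grip_force: 0.0
```

>>> jog_arm(
  increments=[
    {"slide":[0,0,0.002],"turn":0},
    {"slide":[0,0,0],"turn":0},
  ],
)

```text
t: 7.6
tool_pos: [0.5463, -0.0149, 0.1385]
eef_rot: [-0.0, 0.049, 0.999, -0.0]
ft_force: [0.1, 0.1, 0.2]
width: 0.796
grip_force: 0.0
```

Run:
```python
from h import *
p,im,d=shot('side','side4')
cv2.imwrite('pics/s4.png',cv2.resize(im[110:250,170:350],None,fx=4,fy=4,interpolation=cv2.INTER_CUBIC)[:,:,::-1])
```

```text
(no output)
```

View pics/s4.png

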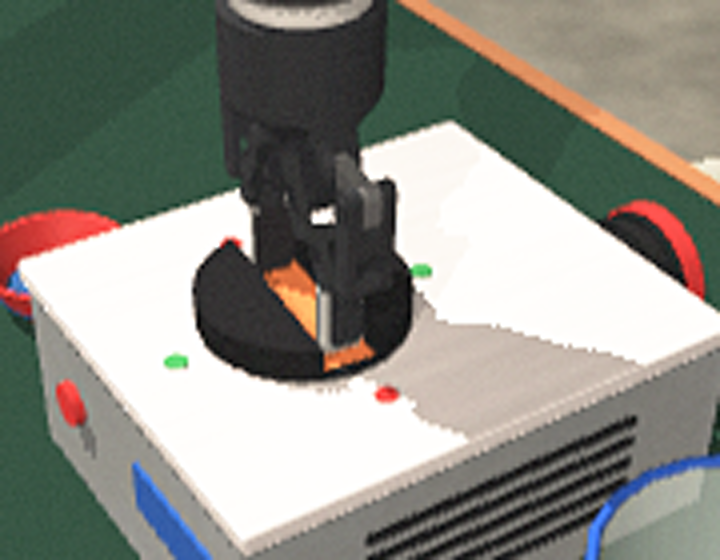

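The side view shows both fingers down in the slot, close to the floor, with no contact force. Now I'll turn clockwise.

>>> jog_arm(
  increments=[
    {"slide":[0,0,0],"turn":4},
    {"slide":[0,0,0],"turn":4},
    {"slide":[0,0,0],"turn":4},
    {"slide":[0,0,0],"turn":4},
    {"slide":[0,0,0],"turn":4},
  ],
)

```text
t: 8.15
tool_pos: [0.5458, -0.0146, 0.1386]
eef_rot: [-0.001, 0.223, 0.975, 0.0]
ft_force: [-1.7, 1.0, 1.2]
width: 0.804
grip_force: 1.4
```

>>> jog_arm(
  increments=[
    {"slide":[0,0,0],"turn":4},
    {"slide":[0,0,0],"turn":4},
    {"slide":[0,0,0],"turn":4},
    {"slide":[0,0,0],"turn":4},
    {"slide":[0,0,0],"turn":4},
    {"slide":[0,0,0],"turn":4},
    {"slide":[0,0,0],"turn":4},
    {"slide":[0,0,0],"turn":4},
    {"slide":[0,0,0],"turn":4},
    {"slide":[0,0,0],"turn":4},
  ],
)

```text
t: 9.15
tool_pos: [0.5456, -0.0145, 0.1386]
eef_rot: [-0.001, 0.543, 0.84, -0.0]
ft_force: [-2.7, 2.5, 2.7]
width: 0.797
grip_force: 1.8
```

Run:
```python
from h import *
s=r.sense();y=rot(s['eef_rot'])[:,1]; print(s['tool_pos'],np.degrees(np.arctan2(y[1],y[0])),s['ft_force'],s['ft_torque'])
```

```text
[ 0.54564334 -0.01446541  0.13861472] 24.230251942072535 [-2.66385628  2.47218414  2.67252043] [0.47374652 0.53380679 0.14050519]
```

>>> jog_arm(
  increments=[
    {"slide":[0,0,0],"turn":4},
    {"slide":[0,0,0],"turn":4},
    {"slide":[0,0,0],"turn":4},
    {"slide":[0,0,0],"turn":4},
    {"slide":[0,0,0],"turn":4},
    {"slide":[0,0,0],"turn":4},
    {"slide":[0,0,0],"turn":2},
    {"slide":[0,0,0],"turn":2},
    {"slide":[0,0,0],"turn":0},
  ],
)

```text
t: 10.05
tool_pos: [0.5458, -0.0144, 0.1386]
eef_rot: [-0.001, 0.729, 0.684, -0.0]
ft_force: [-2.9, 2.9, -0.0]
width: 0.8
grip_force: 1.6
```

```bash
cat > st.py <<'E'
from h import *
s=r.sense();y=rot(s['eef_rot'])[:,1]; print(s['t'],s['tool_pos'],np.degrees(np.arctan2(y[1],y[0])),s['ft_force'],s['ft_torque'])
E
python3 st.py
```

```text
10.05 [ 0.5457761  -0.01439773  0.1385802 ] -3.627760167949708 [-2.94034547  2.85460054 -0.0243981 ] [0.57492384 0.57897458 0.07472433]
```

>>> jog_arm(
  increments=[
    {"slide":[0,0,0],"turn":1},
    {"slide":[0,0,0],"turn":1},
    {"slide":[0,0,0],"turn":0},
  ],
)

```text
t: 10.35
tool_pos: [0.546, -0.0147, 0.1385]
eef_rot: [-0.0, 0.741, 0.671, -0.0]
ft_force: [-2.6, 4.0, -0.2]
width: 0.8
grip_force: 1.8
```

```bash
python3 st.py
```

```text
10.35 [ 0.54599227 -0.01466335  0.13848356] -5.643537155680861 [-2.58508474  4.02366437 -0.1667253 ] [0.68742412 0.6167167  0.08086754]
```

>>> jog_arm(
  increments=[
    {"slide":[0,0,0],"turn":1},
    {"slide":[0,0,0],"turn":1},
    {"slide":[0,0,0],"turn":0},
  ],
)

```text
t: 10.65
tool_pos: [0.5461, -0.0142, 0.1385]
eef_rot: [-0.001, 0.752, 0.659, 0.0]
ft_force: [-3.9, 6.1, 0.2]
width: 0.802
grip_force: 13.1
```

```bash
python3 st.py
```

```text
10.65 [ 0.54614464 -0.0142298   0.13850351] -7.571995777966566 [-3.94370828  6.14189755  0.24098197] [1.18105113 0.59344225 1.04719609]
```

Torque rose to 1.05 N m, so the fastener is at its stop. I'll unload within the play, lift out and check.

>>> jog_arm(
  increments=[
    {"slide":[0,0,0],"turn":0},
    {"slide":[0,0,0],"turn":-2},
    {"slide":[0,0,0],"turn":-2},
    {"slide":[0,0,0],"turn":-1.5},
    {"slide":[0,0,0],"turn":0},
  ],
)

```text
t: 11.15
tool_pos: [0.5468, -0.0153, 0.1388]
eef_rot: [0.0, 0.72, 0.694, 0.0]
ft_force: [-0.7, -1.6, -0.9]
width: 0.801
grip_force: 0.0
```

>>> jog_arm(
  increments=[
    {"slide":[0,0,-0.005],"turn":0},
    {"slide":[0,0,-0.01],"turn":0},
    {"slide":[0,0,-0.02],"turn":0},
    {"slide":[0,0,-0.04],"turn":0},
    {"slide":[0,0,-0.04],"turn":0},
    {"slide":[0,-0.04,-0.04],"turn":0},
    {"slide":[0,-0.04,0],"turn":0},
    {"slide":[0,-0.04,0],"turn":0},
    {"slide":[0,-0.04,0],"turn":0},
    {"slide":[0,0,0],"turn":0},
    {"slide":[0,0,0],"turn":0},
  ],
)

```text
t: 12.25
tool_pos: [0.391, -0.0091, 0.2904]
eef_rot: [0.001, 0.72, 0.694, 0.001]
ft_force: [-0.2, 0.0, -0.3]
width: 0.799
grip_force: 0.0
```

```bash
python3 st.py
python3 - <<'E'
from h import *
p,im,d=shot('top','top5'); P=pts(p,d)
cv2.imwrite('pics/top5c.png',cv2.resize(im[110:290,150:410,::-1],None,fx=3,fy=3,interpolation=cv2.INTER_CUBIC))
h,s,v=[cv2.cvtColor(im,cv2.COLOR_RGB2HSV)[...,i].astype(int) for i in range(3)]
X,Y,Z=P[...,0],P[...,1],P[...,2]
o=(h>5)&(h<20)&(s>150)&(v>100)&(X>.45)&(X<.65)&(abs(Y)<.1)&(Z<.14)&(Z>.11)
O=P[o];c=O.mean(0);dd=np.linalg.svd(O-c,full_matrices=False)[2][0]
print('slot',c,np.degrees(np.arctan2(dd[1],dd[0])),o.sum())
w=(X>.43)&(X<.73)&(abs(Y)<.15)&(Z>.105)&(Z<.14)&(s<50)&(v>90)
print('lid edge',np.median(Z[w&(X<.47)]), np.median(Z[w&(X>.66)]))
E
```

```text
12.25 [ 0.39102993 -0.0091332   0.29036356] -2.149731478943048 [-0.21384799  0.02663533 -0.30592233] [ 0.02720736 -0.02589005  0.00017256]
slot [ 0.54532419 -0.01488084  0.12680919] 179.20138143975754 439
lid edge 0.12252172614218082 0.1223847058864877
```

View pics/top5c.png

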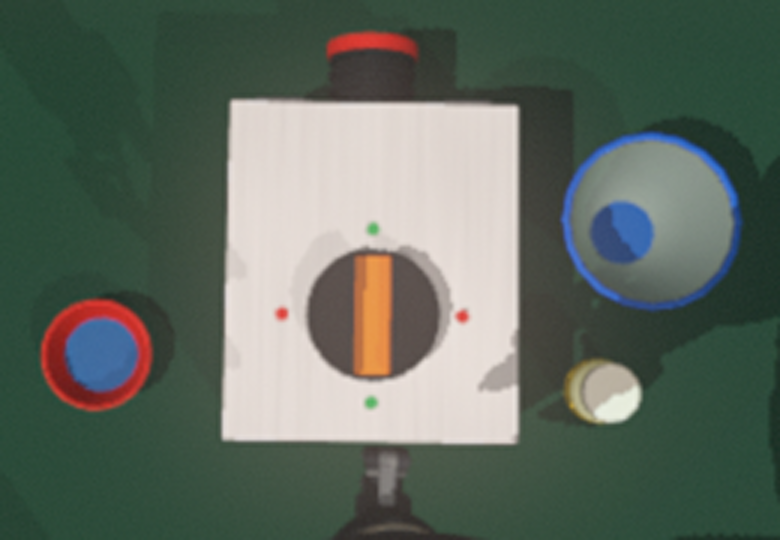

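The slot lies along the green dots, at (372,228) and (371,402) in the crop. Its angle is -0.8° against the box's -0.95°. The lid is flat and shut, the bystanders haven't moved, and the arm is clear.

```bash
python3 -c "from rig import sign_off; print(sign_off())"
```

```text
the job is handed in; nothing more can be done
None
```

The lid is pressed fully shut and the fastener is turned clockwise to its stop, with its slot in line with the green dots; the jar, dish and bowl were not moved, and I handed the job in after about 12 s of robot time.

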